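Open the tool chest's T-handle cover

ROBOT

A 7-joint arm with a two-finger parallel gripper is mounted at the origin on the work surface. World frame = base frame: x ahead of the robot, y to its left, z up, the work surface at z = 0. Lengths are in m, angles in rad, forces in N, time in s.
With the tool pointing down it reaches from about 0.4 to 0.9 m from the base axis. Payload 5.6 kg.
Tool frame: the origin (TCP) lies midway between the tips of the shut fingers; the grasp point (between the pads) lies 19 mm behind it; y points along the fingers, z is the direction in which the jaws open and shut, and the axes are right-handed (so a half turn about y gives the same grasp; the last joint's range is limited). The gripper opens to 92 mm and grips with 3 to 60 N. Pads are 20 mm wide; open, the fingers measure 128 mm over their backs; the gripper's body (75 mm by 189 mm) begins 69 mm behind the grasp point.
Start: joints at [-1.251, 0.468, -0.012, 1.603, 0.006, 1.071, -0.056], TCP at [0.231, 0.608, 0.175] pointing down, gripper open.
Joint ranges: [-2.53, 2.53], [-0.31, 2.02], [-1.57, 1.55], [0.28, 2.44], [-1.29, 4.43], [0.15, 1.84], [-2.92, 2.92]. Speed limits (rad/s): [2.57, 2.57, 3.14, 3.14, 3.14, 3.14, 3.14].

INTERFACE

Orientations are given as a 3x3 rotation matrix whose columns are the frame's x, y, z axes.
In Python, from station import env, effector, solver, viewer, workorder, search_frame, tip_of gives the robot as it stands. Calls block until the motion is done:
- env.reach(position, orientation): joint-space move of the TCP to a pose.
- env.movel(position, frame=None, rate=0.15): straight line of the TCP; frame=None keeps the orientation; rate is the mean speed in m/s.
- env.goto_joints(angles): joint-space move.
- effector.release() and effector.grasp(squeeze=None): open the fingers fully, or close them until they stop; squeeze is the grip in N (None keeps the last).
- env.pause(seconds).
- solver.inverse_kinematics(position, orientation): joint angles nearest the present ones, or None.
- env.sense(): the state.
- viewer.read_camera(name): name is "side" or "top" or "wrist"; returns (picture, depth): 480x640x3 uint8, red, green, blue; 480x640 float32, m along the optical axis (not along the pixel's ray), 0 where there is no reading.
- viewer.camera_info(name): a dict with "intrinsics" (3x3 intrinsics, pixels), "eye" and "rotation" of the camera in the world; the wrist camera has in their place "T_tool_cam" (4x4, takes a point from camera to tool coordinates, whose origin is the TCP and whose axes are the tool frame's). Camera axes: x right, y up, looking along -z (the intrinsics and any distortion apply to the point x, -y, -z); pixel columns grow to the right and rows downward; lengths in m; the calibration is good to about 2 mm. A picture is of the moment at which its call begins: read the wrist's pose just before it. camera_info takes no time and is no camera call.
A pose or a line that the arm cannot do raises env.PlanningError and nothing moves.
- workorder.finish_job(): hands the job in, once; it reports no verdict.
Trained networks look in the newest picture that a camera, given by its name, has taken for a name from the list of things; names that differ only in an ending like _2 or _b are one class to them, and where a whole thing is asked for, a point or a joint stands for the part that bears it (a point fixed in the world has none). Each returns a list of dicts, best first, with "score" (0 to 1); they miss things now and then, are a little off and sometimes report something else, mostly with a low value. They report only what shows in the picture. A call takes as long as a camera call.
- search_frame(camera, name): "at" ([x, y, z] in m, in world coordinates, good to about 4 mm: the middle of the surface that is visible of it).
- tip_of(camera, name): "at" ([x, y, z] in m, in world coordinates, good to about 4 mm: a listed point, or the origin of a listed thing).
The state is a dict: "t": time; "joint_positions": joint angles; "joint_velocities": joint speeds; "tau": joint torques, N m; "ee_pos": TCP position; "tcp_rot": TCP orientation; "wrist_force": force on the tool from outside, world axes, zero at the start; "moment": the same for the moment, N m; "gripper_width": finger opening in m.
Only numpy, scipy, OpenCV 4.12 (cv2) and the standard library are available. Lean on these libraries where they do the work, as an engineer would, in place of code of your own. Each camera call takes 0.05 s, during which the arm holds its last target.

TASK

Open the grey tool chest: press its round release button, gently and never with more than about 20 N, until the T-handle pops out, then turn the handle clockwise as far as it goes and, keeping it turned, slide the cover away from the button to its stop. Let go with the cover open and the handle standing out, and leave the other things on the bench where they are.

Things in the scene. Friction and masses are not known exactly. Their poses are not given: they have to be found in the camera images.
- chest: grey steel tool chest fixed to the bench, 220 (x) x 340 (y) x 90 mm high, turned by up to 0.5 rad, with a sliding aluminium cover on top. Origin under the centre of its foot, z up. A black housing, 110 (x) x 145 (y) x 20 mm, stands on the cover (its top 116 mm above the bench) and holds the T-handle and the button. The cover slides along the chest's +y: from the button towards the handle.
- t_bar (a point): centre of the T-handle's steel bar: 90 mm long (point x), 16 wide (y), 14 high; z up. It turns with the bar and travels with the cover. Latched, the bar lies along the chest's x in a 21 mm wide slot, its top flush with the housing, and cannot be gripped or turned. Popped out, it stands 36 mm higher, with 22 mm free under it.
- lock: place of the release button: origin on its axis, level with the housing's top, 85 mm from the T-handle's axis towards the chest's -y; z up. The button's round steel cap, 26 mm across, stands 11 to 29 mm proud of this point: how far differs each time and must be felt. Pressed straight down (2 to 6.5 N spring) it frees the handle at about 6 mm of travel; hard bottom at 9 mm; over 20 N is too much.
- handle_out (a joint): how far the T-handle has popped out, m: 0 latched flush, 0.036 fully out. A spring (4 N when out) pushes it out once the button has been pressed; it stays out when the button is released, and gives way if pushed down.
- handle_turn (a joint): how far the T-handle is turned clockwise seen from above, rad: 0 at the start, hard stop at 1.40. A spring turns it back when let go (0.06 N m at 0, 0.18 N m at the stop). Below about 1.0 it locks the cover. Keep it turned until the cover has slid 40 mm; afterwards it may spring back.
- cover (a joint): how far the cover has slid open, m: 0 shut, 0.085 against its stop. It moves with about 3 N of friction and stays where it is left.
- tin: green round tin of wall plugs, 75 mm across, 74 mm high, origin under its centre. A bystander beside the chest.
- bit_holder: black plastic bit holder, 32 x 100 x 24 mm with short steel bits standing in it to 40 mm high, origin under its centre. A bystander beside the chest.
- tape_measure: grey tape measure, 65 x 36 x 50 mm, origin under its centre. A bystander beside the chest.
- clevis_pin: steel clevis pin standing on its head, 22 mm across the head, 12 mm shank, 60 mm high, origin under its head. A bystander beside the chest.
- angle_bracket: aluminium angle bracket, 60 x 40 mm foot, 60 mm high, 4 mm thick, origin under the foot's centre. A bystander beside the chest.
- sanding_block: cork sanding block, 110 x 60 x 35 mm, origin under its centre. A bystander beside the chest.
- screwdriver: screwdriver lying on the bench, handle towards its own -x. A bystander beside the chest.

How it is judged:
On the way, in this order (a step that is already met when the one before it is completed fails the run):
1. the T-handle has popped out (value of joint handle_out above 0.03 m), for 0.1 s.
2. the T-handle is turned at least 1.15 rad clockwise (value of joint handle_turn above 1.15 rad), for 0.1 s.
3. the cover is open at its stop (value of joint cover above 0.075 m), for 0.1 s.
At the end, for the whole second after the job is handed in: The cover is slid open at least 75 mm and at rest, the T-handle stands out at least 30 mm (its turn does not matter at the end) (value of joint cover above 0.075 m and value of joint handle_out above 0.03 m and velocity of joint cover between -0.01 and 0.01 m/s); the robot touches nothing.
It fails at once if the release button is pressed with more than 25 N (contact force between lock and anything else above 25 N).
It fails at once if a bystander is moved by more than 20 mm (distance of any of tin, bit_holder, tape_measure, clevis_pin, angle_bracket, sanding_block, screwdriver from where it was at the start of the episode above 0.02 m).
It also fails if it takes over 58 s, if anything falls off the work surface, if the arm or the gripper's body presses on something with over 40 N, if the wrist force passes 120 N, or if a joint passes its speed limit or range.

## Working session

There is one attempt and no reset: what is moved stays moved. The work goes in short steps, each a Python script; the robot and the scene stay as the last script left them, time stands still between calls to the robot, and variables do not carry over. Pictures are saved under pics/ and viewed, and the job is handed in when it is done.

```bash
ls; mkdir -p pics; cat > h.py <<'E'
import numpy as np, cv2
from station import env, effector, solver, viewer, workorder, search_frame, tip_of
np.set_printoptions(precision=4,suppress=True)
def snap(cam,fn):
    p,d=viewer.read_camera(cam); cv2.imwrite('pics/'+fn,cv2.cvtColor(p,cv2.COLOR_RGB2BGR)); return p,d
E
python3 - <<'E'
from h import *
s=env.sense(); print(s)
for c in ['side','top']:
    p,d=snap(c,c+'0.png'); np.save(c+'0.npy',d)
    for n in ['t_bar','lock','chest']:
        print(c,n,[(np.array(r['at']),round(r['score'],2)) for r in tip_of(c,n)][:3],[(np.array(r['at']),round(r['score'],2)) for r in search_frame(c,n)][:3])
print(env.sense()['t'])
E
```

```text
pics
{'t': 0.0, 'joint_positions': array([-1.251 ,  0.4683, -0.0116,  1.6036,  0.006 ,  1.0714, -0.0563]), 'joint_velocities': array([ 0.0026, -0.0003,  0.002 , -0.0009, -0.0014, -0.0009, -0.0005]), 'tau': array([  0.0003, -52.0562,  -0.0119, -24.3747,  -0.0566,   0.0171,
         0.0002]), 'ee_pos': array([0.2305, 0.6071, 0.1738]), 'tcp_rot': array([[ 0.9349, -0.0005,  0.355 ],
       [-0.355 , -0.0017,  0.9349],
       [ 0.0001, -1.    , -0.0017]]), 'wrist_force': array([-0.3351,  0.7897, -0.0734]), 'moment': array([0.0291, 0.0128, 0.0075]), 'gripper_width': 0.09193385360629076}
side t_bar [(array([0.5375, 0.0509, 0.1074]), 0.76)] [(array([0.5362, 0.0481, 0.1189]), 0.48)]
side lock [(array([ 0.5155, -0.0324,  0.1122]), 0.56)] [(array([ 0.5151, -0.0419,  0.1272]), 0.68)]
side chest [(array([0.5373, 0.0502, 0.0027]), 0.75)] [(array([ 0.5247, -0.0586,  0.0953]), 0.8)]
top t_bar [(array([0.5386, 0.0501, 0.1082]), 0.7)] [(array([0.5362, 0.0493, 0.1184]), 0.82)]
top lock [(array([ 0.5171, -0.0294,  0.1166]), 0.72), (array([ 0.3993,  0.1337, -0.0027]), 0.54)] [(array([0.5365, 0.0523, 0.1207]), 0.73), (array([ 0.5136, -0.0323,  0.1235]), 0.65), (array([0.5354, 0.0513, 0.1183]), 0.53)]
top chest [(array([ 0.5402,  0.0471, -0.0034]), 0.8)] [(array([0.5312, 0.047 , 0.0938]), 0.76)]
0.7
```

View pics/side0.png

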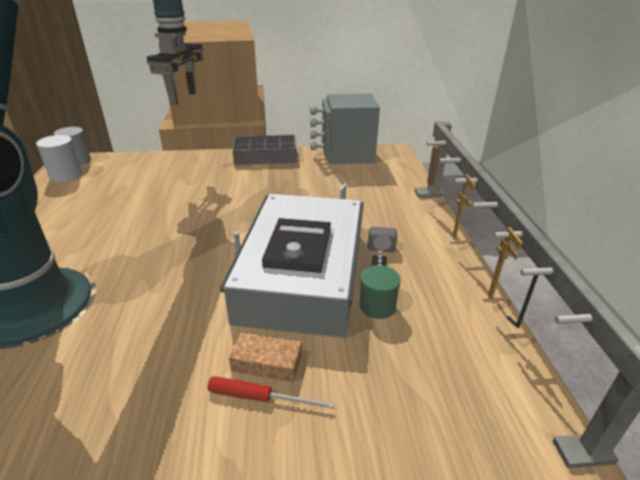

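View pics/top0.png

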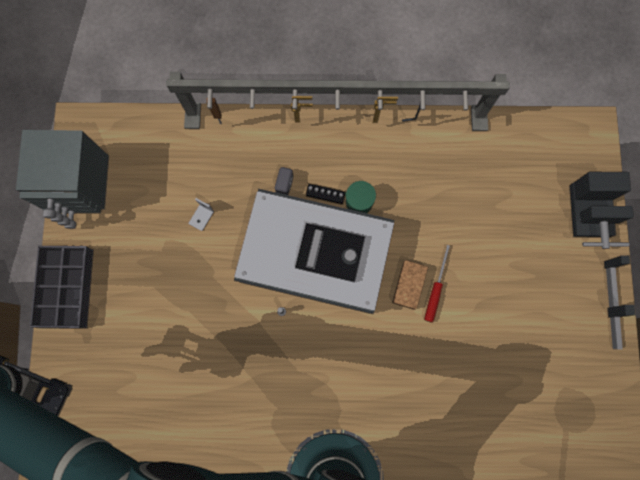

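```bash
python3 - <<'E'
from h import *
i=viewer.camera_info('top'); print(i)
print(viewer.camera_info('wrist'))
d=np.load('top0.npy'); K=i['intrinsics'];R=np.array(i['rotation']);e=np.array(i['eye'])
v,u=np.mgrid[0:480,0:640]
x=(u-K[0][2])/K[0][0]*d; y=-(v-K[1][2])/K[1][1]*d
P=np.stack([x,y,-d],-1)@R.T+e
np.save('topP.npy',P)
Z=P[...,2]
m=(d>0)&(Z>.11)&(Z<.16)&(abs(P[...,0]-.53)<.2)&(abs(P[...,1])<.25)
print(np.histogram(Z[m],bins=20))
h=m&(Z<.124)
pts=P[h][:,:2]
print(h.sum(),cv2.minAreaRect((pts*1000).astype(np.float32)))
b=m&(Z>.1245); print(b.sum(), np.median(P[b],0),P[b].min(0),P[b].max(0))
E
```

```text
{'intrinsics': array([[599.5658,   0.    , 321.296 ],
       [  0.    , 599.5658, 237.3802],
       [  0.    ,   0.    ,   1.    ]]), 'eye': array([0.2881, 0.0316, 1.5036]), 'rotation': array([[ 0.007 ,  0.9812, -0.1927],
       [-1.    ,  0.007 , -0.0008],
       [ 0.0005,  0.1927,  0.9813]])}
{'intrinsics': array([[371.7315,   0.    , 319.5954],
       [  0.    , 371.7315, 233.0208],
       [  0.    ,   0.    ,   1.    ]]), 'T_tool_cam': array([[-0.0009, -0.9696, -0.2449, -0.0697],
       [-0.0007,  0.2449, -0.9696, -0.211 ],
       [ 1.    , -0.0007, -0.001 , -0.0006],
       [ 0.    ,  0.    ,  0.    ,  1.    ]])}
(array([107, 229, 379, 502, 562, 386, 267, 130,  56,  11,   5,   6,   3,
        13,  14,  22,  15,  14,   7,   6]), array([0.11  , 0.1115, 0.113 , 0.1146, 0.1161, 0.1176, 0.1191, 0.1206,
       0.1221, 0.1236, 0.1251, 0.1266, 0.1282, 0.1297, 0.1312, 0.1327,
       0.1342, 0.1357, 0.1372, 0.1387, 0.1402]))
2623 ((527.1517944335938, 12.117263793945312), (144.7894744873047, 111.62001037597656), 76.85209655761719)
109 [ 0.5159 -0.0339  0.1336] [ 0.4798 -0.0459  0.1245] [0.5814 0.091  0.1402]
```

The side view shows the chest with its black housing at the picture's centre: bar at about (300,230) and button at (293,250). The top view shows the bar at (315,249) and the button at (349,256). All the bystanders are lower than the housing. The geometry agrees with the text: the housing measures 145 x 112 mm and the chest yaw is about -13.3°. Next I check IK and take a closer wrist view.

```bash
cat >> h.py <<'E'
def rot(yaw):  # tool down, jaw axis z at angle yaw from world x
    z=np.array([np.cos(yaw),np.sin(yaw),0]); y=np.array([0,0,-1.]); return np.stack([np.cross(y,z),y,z],1)
E
python3 - <<'E'
from h import *
a=np.radians(76.7); c=np.array([np.cos(a),np.sin(a)])
bar=np.array([.537,.0495])
for off in (0,np.pi):
    for p,t in ((bar,0),(bar,-1.4),(bar+.085*c,-1.4)):
        print(off,t,solver.inverse_kinematics([*p,.126],rot(a+off+t)))
effector.grasp(squeeze=20)
env.reach([.515,-.02,.26],rot(a+np.pi if 0 else a)); 
s=env.sense(); print(s['t'],s['ee_pos'],s['tcp_rot'],s['joint_positions'],s['gripper_width'],s['wrist_force'])
p,d=snap('wrist','w0.png'); np.savez('w0.npz',p=p,d=d,pos=s['ee_pos'],R=s['tcp_rot'])
for n in ['t_bar','lock']:
    print(n,[(np.array(r['at']),round(r['score'],2)) for r in tip_of('wrist',n)][:3],[(np.array(r['at']),round(r['score'],2)) for r in search_frame('wrist',n)][:3])
E
```

```text
0 0 [-0.4355  0.3455  0.3436  1.939  -0.1484  0.8813  1.3227]
0 -1.4 [-0.5986  0.3663  0.5486  1.949  -0.2426  0.8908  0.0129]
0 -1.4 [-0.6885  0.417   0.5055  1.8692 -0.2495  0.9178 -0.1278]
3.141592653589793 0 [-0.7949  0.4207  0.8101  1.9599 -0.3813  0.9188 -1.5946]
3.141592653589793 -1.4 [ 0.7661  0.7826 -1.3205  1.8663  0.8279  1.1879  2.2352]
3.141592653589793 -1.4 [-0.1995  0.3983 -0.116   1.8363  0.0569  0.9102  2.7389]
4.5167 [ 0.5151 -0.019   0.2598] [[ 0.9735 -0.0002  0.2285]
 [-0.2285  0.      0.9735]
 [-0.0002 -1.     -0.    ]] [-0.5283  0.1557  0.5669  1.857  -0.0912  1.1548  1.4103] 0.0004393790765070833 [-0.0187  0.2656  0.0402]
t_bar [(array([0.5351, 0.0533, 0.1064]), 0.72)] [(array([0.5317, 0.053 , 0.1163]), 0.96), (array([0.3953, 0.1299, 0.0241]), 0.55)]
lock [(array([ 0.5175, -0.0272,  0.1122]), 0.85), (array([0.5404, 0.0523, 0.0006]), 0.72)] [(array([ 0.5121, -0.0298,  0.1247]), 0.62), (array([ 0.4308, -0.2408,  0.024 ]), 0.46)]
```

View pics/w0.png

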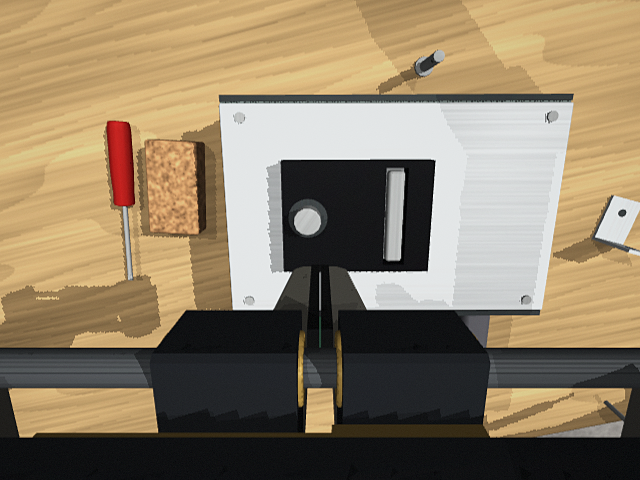

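The wrist view shows the button cap at about (307,221), and the flush bar centred near (395,214) inside the housing, which spans (281-435, 160-271). Next I intersect those pixels with the known heights.

```bash
python3 - <<'E'
from h import *
w=np.load('w0.npz'); i=viewer.camera_info('wrist'); K=i['intrinsics']; T=i['T_tool_cam']
def ray(u,v):
    r=np.array([(u-K[0,2])/K[0,0],-(v-K[1,2])/K[1,1],-1.]); return w['R']@T[:3,:3]@r
o=w['pos']+w['R']@T[:3,3]
g=cv2.cvtColor(w['p'],cv2.COLOR_RGB2GRAY)
# bar: bright blob
def blob(x0,x1,y0,y1,th):
    m=np.zeros_like(g); m[y0:y1,x0:x1]=(g[y0:y1,x0:x1]>th)*255
    n,l,s,c=cv2.connectedComponentsWithStats(m); k=1+np.argmax(s[1:,4])
    return c[k],s[k],cv2.minAreaRect(np.argwhere(l==k)[:,::-1].astype(np.float32))
for nm,b in (('bar',(375,420,163,267)),('btn',(285,330,195,245))):
  for th in (90,130,160):
    c,s,r=blob(*b,th); d=w['d'][int(c[1]),int(c[0])]; P=o+ray(*c)*d
    u=r[0]; rr=ray(*u)
    print(nm,th,c,s,r,'depthP',P, 'z.116',(o+rr*((.116-o[2])/rr[2])),'z.134',(o+rr*((.134-o[2])/rr[2])))
E
```

```text
bar 90 [394.7582 213.294 ] [ 386  168   19   93 1439] ((395.0, 214.0), (92.0, 18.0), 90.0) depthP [0.5313 0.0516 0.1179] z.116 [0.5325 0.052  0.116 ] z.134 [0.5282 0.0492 0.134 ]
bar 130 [395.2172 214.6619] [ 387  169   18   92 1266] ((395.19232177734375, 214.46153259277344), (14.317111015319824, 91.56291198730469), 2.726310968399048) depthP [0.5329 0.0519 0.1173] z.116 [0.533  0.0521 0.116 ] z.134 [0.5287 0.0493 0.134 ]
bar 160 [395.6336 215.0422] [ 388  171   17   89 1160] ((395.5128173828125, 215.0006561279297), (13.367048263549805, 88.65272521972656), 2.935673475265503) depthP [0.5334 0.0523 0.1172] z.116 [0.5336 0.0524 0.116 ] z.134 [0.5292 0.0495 0.134 ]
btn 90 [307.3166 220.6364] [294 206  27  29 616] ((307.0, 220.0), (28.0, 26.0), 90.0) depthP [ 0.5156 -0.0309  0.1353] z.116 [ 0.5188 -0.0327  0.116 ] z.134 [ 0.5152 -0.0312  0.134 ]
btn 130 [307.0355 221.302 ] [294 208  27  27 563] ((307.0, 221.0), (26.0, 26.0), 90.0) depthP [ 0.5165 -0.0315  0.1336] z.116 [ 0.5198 -0.0329  0.116 ] z.134 [ 0.5161 -0.0314  0.134 ]
btn 160 [307.0316 221.2602] [294 209  27  26 538] ((307.0000305175781, 221.00001525878906), (25.45584487915039, 25.45584487915039), 45.0) depthP [ 0.5164 -0.0315  0.1336] z.116 [ 0.5198 -0.0329  0.116 ] z.134 [ 0.5161 -0.0314  0.134 ]
```

```bash
python3 - <<'E'
from h import *
a=np.radians(76.8); R=rot(a); B=np.array([.516,-.0315])
env.movel([*B,.150],frame=R,rate=.15)
env.pause(.2)
f0=env.sense()['wrist_force'][2]; z=.150; zc=None; print('f0',f0,env.sense()['t'])
while z>.118:
    z-=.0015; env.movel([*B,z],frame=R,rate=.02)
    s=env.sense(); f=s['wrist_force'][2]-f0; print(round(z,4),round(s['ee_pos'][2],4),round(f,2),round(s['t'],2))
    if zc is None and f>1.2: zc=z
    if f>11 or (zc and z<zc-.0078): break
p,d=snap('top','t1.png')
print([(np.array(r['at']),round(r['score'],2)) for r in tip_of('top','t_bar')][:2])
E
```

```text
f0 0.5141282115188045 5.85
0.1485 0.1486 -0.25 6.1
0.147 0.1469 -0.35 6.35
0.1455 0.1454 -1.11 6.6
0.144 0.1439 0.29 6.85
0.1425 0.1424 -0.34 7.1
0.141 0.1409 -0.33 7.35
0.1395 0.1394 -0.39 7.6
0.138 0.1379 0.28 7.85
0.1365 0.1364 -0.72 8.1
0.135 0.1349 -0.53 8.35
0.1335 0.1334 -0.39 8.6
0.132 0.1319 -0.3 8.85
0.1305 0.1304 0.23 9.1
0.129 0.1289 -0.44 9.35
0.1275 0.1274 -0.7 9.6
0.126 0.1259 0.07 9.85
0.1245 0.1244 -1.13 10.1
0.123 0.1229 -0.49 10.35
0.1215 0.1214 -1.42 10.6
0.12 0.1199 -1.31 10.85
0.1185 0.1184 -0.41 11.1
0.117 0.1169 -0.64 11.35
[(array([0.5359, 0.0504, 0.1097]), 0.59)]
```

View pics/t1.png

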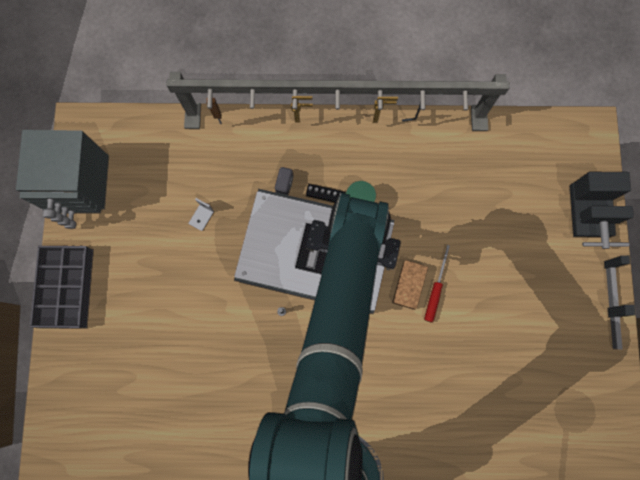

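The top view shows the arm over the chest, hiding the button, with the bar at (312,258) still flush. No force was felt, so I check the side and wrist views.

```bash
python3 - <<'E'
from h import *
s=env.sense(); print(s['ee_pos'],s['wrist_force'],s['moment'],s['gripper_width'])
p,_=snap('side','s1.png'); cv2.imwrite('pics/s1c.png',cv2.resize(cv2.cvtColor(p,cv2.COLOR_RGB2BGR)[170:300,220:380],None,fx=5,fy=4.5,interpolation=cv2.INTER_CUBIC)[:600])
snap('wrist','w1.png')
E
```

```text
[ 0.516  -0.0315  0.117 ] [-0.5294  0.4709 -0.301 ] [-0.0246  0.0143  0.052 ] 0.00045289393596314716
```

View pics/s1c.png

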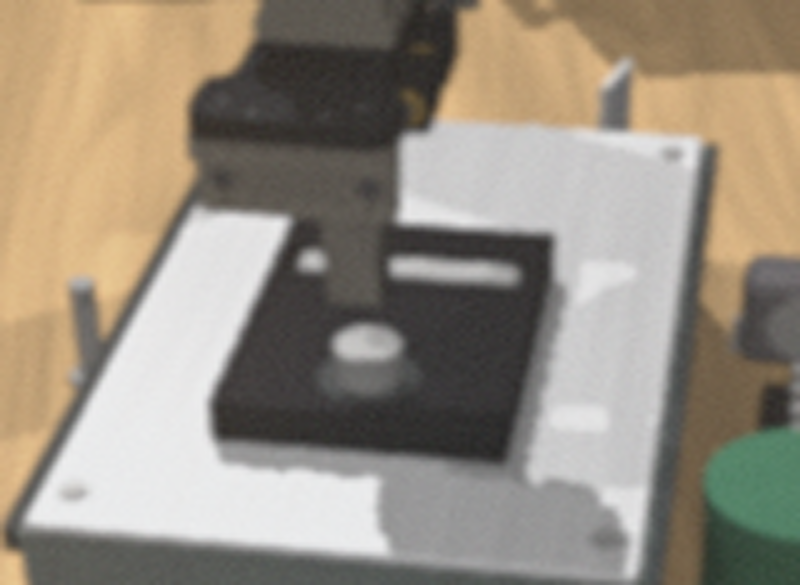

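View pics/w1.png

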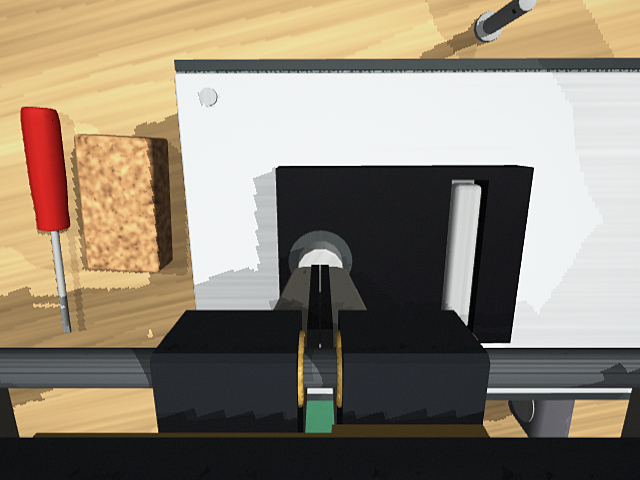

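The side crop shows the fingertips just above or behind the cap, which looks unpressed. The wrist view has the tips at (320,265), overlapping the lower half of the cap. I project the reported TCP into both images to see which is off.

```bash
python3 - <<'E'
from h import *
s=env.sense(); pos=s['ee_pos']; R=s['tcp_rot']
def proj(cam,X):
    i=viewer.camera_info(cam); K=i['intrinsics']
    if cam=='wrist':
        T=i['T_tool_cam']; Rw=R@T[:3,:3]; e=pos+R@T[:3,3]
    else: Rw=np.array(i['rotation']); e=np.array(i['eye'])
    c=Rw.T@(np.array(X)-e); return K[0,0]*c[0]/-c[2]+K[0,2], K[1,1]*(-c[1])/-c[2]+K[1,2]
print(viewer.camera_info('side'))
for nm,X in (('tcp',pos),('tcp+10mm',pos+[0,0,.01]),('tcp+20',pos+[0,0,.02]),('cap',[.516,-.0315,.1335]),('bar',[.535,.051,.116]),('capalt',[.5195,-.033,.116])):
    for c in ('side','wrist'):
        u,v=proj(c,X); print(nm,c,round(u,1),round(v,1), 'crop',round((u-220)*5),round((v-170)*4.5))
p,d=viewer.read_camera('wrist')
i=viewer.camera_info('wrist');K=i['intrinsics'];T=i['T_tool_cam']
v,u=np.mgrid[0:480,0:640]
P=np.stack([(u-K[0,2])/K[0,0]*d,-(v-K[1,2])/K[1,1]*d,-d],-1)@(R@T[:3,:3]).T+pos+R@T[:3,3]
for v in range(230,310,5): print(v,P[v,314],P[v,326],P[v,320])
print(s['t'])
E
```

```text
{'intrinsics': array([[445.4455,   0.    , 315.8565],
       [  0.    , 445.4455, 238.9904],
       [  0.    ,   0.    ,   1.    ]]), 'eye': array([ 0.5049, -0.6966,  0.605 ]), 'rotation': array([[ 0.9968,  0.0431, -0.0679],
       [-0.0804,  0.5643, -0.8216],
       [ 0.0029,  0.8244,  0.5659]])}
tcp side 292.1 253.4 crop 361 375
tcp wrist 320.0 259.8 crop 500 404
tcp+10mm side 292.0 249.0 crop 360 355
tcp+10mm wrist 320.0 265.3 crop 500 429
tcp+20 side 291.9 244.5 crop 359 335
tcp+20 wrist 320.1 271.3 crop 500 456
cap side 291.9 246.1 crop 359 342
cap wrist 320.1 269.1 crop 500 446
bar side 300.1 229.0 crop 401 266
bar wrist 461.4 258.7 crop 1207 399
capalt side 294.1 254.2 crop 370 379
capalt wrist 318.9 265.1 crop 495 428
230 [ 0.4974 -0.0308  0.1169] [ 0.4992 -0.024   0.1162] [ 0.4982 -0.0274  0.1169]
235 [ 0.5004 -0.0315  0.1168] [ 0.5017 -0.0246  0.118 ] [ 0.501  -0.028   0.1177]
240 [ 0.5029 -0.0321  0.1186] [ 0.5047 -0.0253  0.1176] [ 0.5036 -0.0286  0.1188]
245 [ 0.5039 -0.0322  0.1256] [ 0.5054 -0.0256  0.1258] [ 0.5048 -0.0289  0.1253]
250 [ 0.5046 -0.0323  0.133 ] [ 0.50
[... 253 characters left out ...]
263  0.1585] [ 0.5048 -0.029   0.1598]
270 [ 0.5044 -0.0318  0.166 ] [ 0.506  -0.0264  0.1651] [ 0.505  -0.029   0.1663]
275 [ 0.505  -0.0318  0.1711] [ 0.5055 -0.0265  0.1728] [ 0.5052 -0.0291  0.1721]
280 [ 0.5049 -0.0317  0.1774] [ 0.5056 -0.0266  0.1787] [ 0.508  -0.0298  0.1708]
285 [ 0.5045 -0.0315  0.1842] [ 0.5053 -0.0266  0.1849] [ 0.51   -0.0302  0.1717]
290 [ 0.505  -0.0316  0.1881] [ 0.5055 -0.0268  0.1896] [ 0.5122 -0.0307  0.1719]
295 [ 0.5041 -0.0313  0.1953] [ 0.5058 -0.0269  0.1939] [ 0.5143 -0.0312  0.1727]
300 [ 0.5049 -0.0314  0.1981] [ 0.5052 -0.0269  0.1997] [ 0.5166 -0.0318  0.1727]
305 [ 0.5045 -0.0312  0.2034] [ 0.5056 -0.027   0.2031] [ 0.5184 -0.0322  0.174 ]
11.55
```

Both cameras agree that the real fingertips end at about z 0.156, roughly 38 mm above the reported TCP. That explains the lack of contact, because the cap top is at about 0.134. I trust the measurement and keep feeling downward from here.

```bash
python3 - <<'E'
from h import *
a=np.radians(76.8); R=rot(a); B=np.array([.516,-.0315])
def fz():
    v=[]
    for _ in range(4): v.append(env.sense()['wrist_force'][2]); env.pause(.01)
    return np.mean(v)
f0=fz(); z=.117; zc=None
while z>.075:
    z-=.0025 if z>.102 else .001; env.movel([*B,z],frame=R,rate=.02)
    f=fz()-f0; s=env.sense(); print(round(z,4),round(s['ee_pos'][2],4),round(f,2),round(s['t'],2))
    if zc is None and f>1.5: zc=z+.001
    if f>10 or (zc and z<zc-.0072): break
s=env.sense(); pos=s['ee_pos'];RR=s['tcp_rot']
p,d=snap('wrist','w2.png')
E
```

```text
0.1145 0.1144 -0.05 11.94
0.112 0.1119 0.11 12.25
0.1095 0.1094 -0.01 12.56
0.107 0.1069 0.27 12.87
0.1045 0.1044 -0.23 13.18
0.102 0.1019 0.57 13.48
0.101 0.101 0.24 13.77
0.1 0.0999 0.03 14.05
0.099 0.099 -0.13 14.33
0.098 0.0979 -0.48 14.62
0.097 0.097 0.18 14.9
0.096 0.0959 -0.11 15.18
0.095 0.0949 0.45 15.47
0.094 0.094 0.07 15.75
0.093 0.0931 1.51 16.03
0.092 0.0922 3.88 16.32
0.091 0.0911 4.55 16.6
0.09 0.09 2.91 16.88
0.089 0.089 3.56 17.17
0.088 0.0881 4.43 17.45
0.087 0.0872 5.75 17.73
0.086 0.0862 5.77 18.02
```

View pics/w2.png

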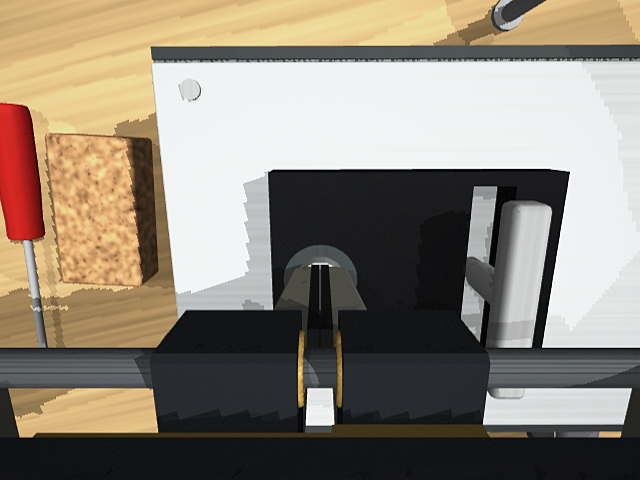

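The bar has popped out: it now stands proud at (520,300) in the wrist view. Contact came at TCP 0.093, so the tips sit 40 mm behind the reported TCP. Next I rise, move over the bar, open the fingers and measure the bar and the open tips.

```bash
python3 - <<'E'
from h import *
a=np.radians(76.8); R=rot(a); B=np.array([.516,-.0315]); H=np.array([.535,.051])
env.movel([*B,.150],frame=R,rate=.2)
env.movel([*H,.165],frame=R,rate=.2)
effector.release()
s=env.sense(); pos=s['ee_pos'];RR=s['tcp_rot']; print(s['t'],pos,s['gripper_width'])
p,d=snap('wrist','w3.png'); np.savez('w3.npz',p=p,d=d,pos=pos,R=RR)
p,_=snap('side','s3.png'); cv2.imwrite('pics/s3c.png',cv2.resize(cv2.cvtColor(p,cv2.COLOR_RGB2BGR)[140:270,220:380],None,fx=5,fy=4.5,interpolation=cv2.INTER_CUBIC))
print([(np.array(r['at']),round(r['score'],2)) for r in tip_of('wrist','t_bar')][:2])
print([(np.array(r['at']),round(r['score'],2)) for r in tip_of('side','t_bar')][:2])
i=viewer.camera_info('wrist');K=i['intrinsics'];T=i['T_tool_cam']
v,u=np.mgrid[0:480,0:640]
P=np.stack([(u-K[0,2])/K[0,0]*d,-(v-K[1,2])/K[1,1]*d,-d],-1)@(RR@T[:3,:3]).T+pos+RR@T[:3,3]
np.save('P3.npy',P)
E
```

```text
20.4917 [0.535 0.051 0.165] 0.0920003985483906
[(array([0.5353, 0.0561, 0.1462]), 0.85)]
[(array([0.5392, 0.0532, 0.146 ]), 0.92)]
```

View pics/w3.png

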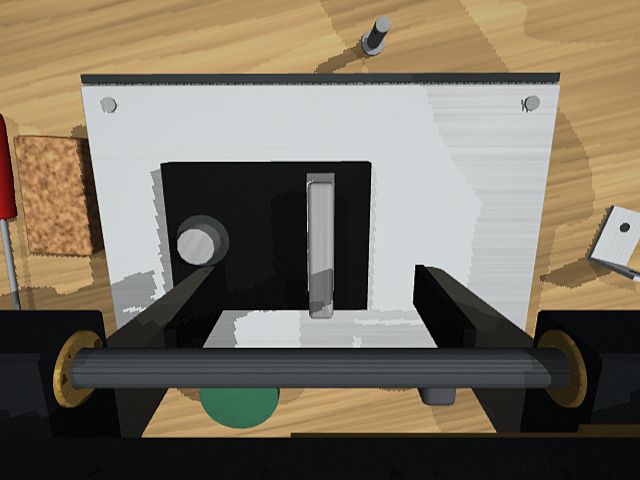

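View pics/s3c.png

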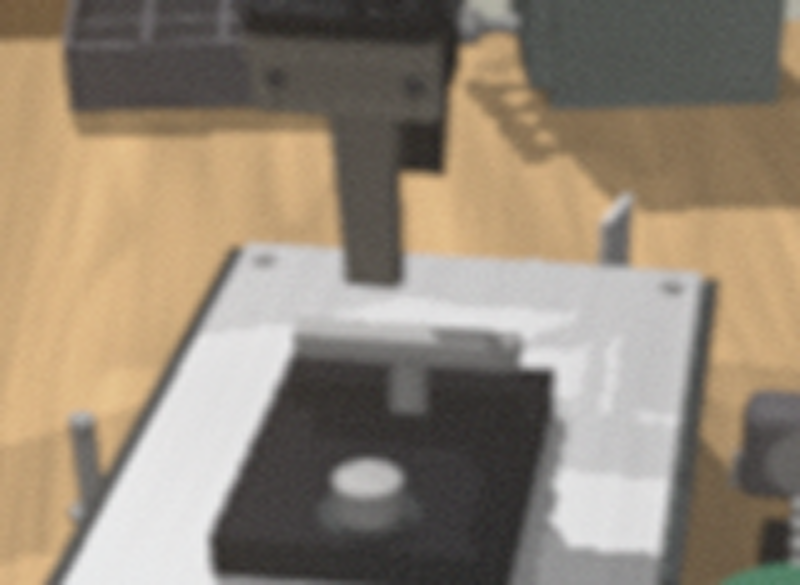

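The wrist view shows the bar out at (320,250), centred between the open fingers (tips near (210,268) and (425,268)). The side crop shows the bar on its stem. Next I measure the bar and the tip heights.

```bash
python3 - <<'E'
from h import *
P=np.load('P3.npy'); Z=P[...,2]
m=np.zeros(Z.shape,bool); m[165:330,295:345]=1; m&=(Z>.143)&(Z<.16)
print(m.sum(),np.median(Z[m]),cv2.minAreaRect((P[m][:,:2]*1000).astype(np.float32)),P[m].mean(0))
for sl in ((262,275,196,216),(262,285,416,432)):
    q=P[sl[0]:sl[1],sl[2]:sl[3]].reshape(-1,3); q=q[(q[:,2]>.16)]; print(len(q),np.percentile(q,[2,10,50],axis=0))
E
```

```text
3405 0.15287642576998464 ((535.4237060546875, 51.17654800415039), (16.030447006225586, 89.02359771728516), 77.10295104980469) [0.5326 0.0518 0.1527]
141 [[ 0.467  -0.0028  0.206 ]
 [ 0.5121 -0.0018  0.208 ]
 [ 0.5129  0.0018  0.2131]]
305 [[0.5344 0.0964 0.2064]
 [0.5347 0.0969 0.2083]
 [0.5354 0.0983 0.2156]]
```

```bash
python3 - <<'E'
from h import *
a=np.radians(77.0); R=rot(a); H=np.array([.5352,.0511])
env.movel([*H,.086],frame=R,rate=.12)
s=env.sense(); print('down',s['t'],s['wrist_force'])
effector.grasp(squeeze=35)
s=env.sense(); print('grip',s['t'],s['gripper_width'],s['wrist_force'],s['moment'])
if abs(s['gripper_width']-.016)<.003:
    q0=s['joint_positions'].copy()
    for t in (.15,.6,1.0,1.3):
        q=q0.copy(); q[6]-=t; env.goto_joints(q)
        s=env.sense(); z=s['tcp_rot'][:,2]; print('turn',t,round(s['t'],2),s['ee_pos'],np.arctan2(z[1],z[0])-a,s['wrist_force'],s['moment'],s['gripper_width'])
        if t==.15 and np.arctan2(z[1],z[0])>a: print('wrong way'); break
snap('wrist','w4.png')
E
```

```text
down 21.5 [-0.0879 -0.5002  0.68  ]
grip 22.6333 0.015613917998243708 [ 0.6188  1.3903 -0.8297] [ 0.325  -0.1211 -0.0664]
turn 0.15 22.9 [0.5354 0.0518 0.086 ] -0.14599832473682262 [ 0.9468  2.1077 -0.6674] [ 0.3199 -0.1293  0.0604] 0.01571321022878226
turn 0.6 23.41 [0.5358 0.0524 0.086 ] -0.5947320236448475 [ 3.1075  4.2254 -3.4405] [ 0.887  -0.652   0.1566] 0.015656848356439185
turn 1.0 23.88 [0.5365 0.0528 0.0861] -0.995332320063504 [ 4.8703  5.0338 -5.6907] [ 1.0404 -1.0268  0.1874] 0.015449033290269113
turn 1.3 24.27 [0.5371 0.0528 0.0861] -1.2954544528953773 [ 6.758   5.1734 -6.6876] [ 1.0857 -1.3725  0.1639] 0.015661125569896118
```

View pics/w4.png

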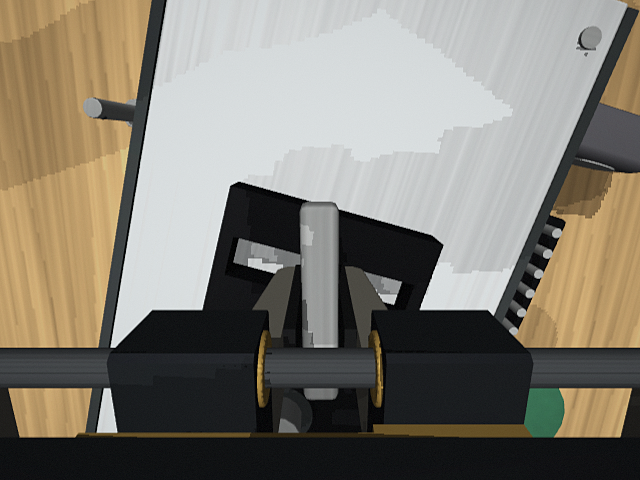

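The wrist view shows the bar gripped and turned about 1.3 rad across its slot, which is visible at (235-410, 240-305). Next I turn the last bit and slide.

```bash
python3 - <<'E'
from h import *
a=np.radians(77.0); H=np.array([.5355,.0515]); c=np.array([np.cos(a),np.sin(a)])
s=env.sense(); q=s['joint_positions'].copy(); q[6]-=.07; env.goto_joints(q)
s=env.sense(); RR=rot(a-1.37); print(s['wrist_force'],s['moment'])
for d in (.01,.025,.045,.065,.078,.083,.086):
    env.movel([*(H+d*c),.0855],frame=RR,rate=.06)
    s=env.sense(); f=s['wrist_force']; along=(s['ee_pos'][:2]-H)@c
    print(d,round(s['t'],2),'along',round(along,4),'f along',round(f[:2]@c,1),'f',f,'w',round(s['gripper_width'],4))
    if abs(f[:2]@c)>30: break
snap('top','t5.png'); snap('wrist','w5.png')
E
```

```text
[ 1.8892  2.9151 -3.6846] [ 0.5206 -0.4549  0.1963]
0.01 24.86 along 0.0095 f along -0.5 f [ 4.6707 -1.6099  0.4171] w 0.0159
0.025 25.26 along 0.0254 f along 1.7 f [ 5.8061  0.4417 -0.2891] w 0.0152
0.045 25.74 along 0.0454 f along 1.4 f [ 5.5712  0.1887 -0.7425] w 0.0156
0.065 26.23 along 0.0654 f along 1.7 f [ 6.2659  0.3313 -0.949 ] w 0.0159
0.078 26.59 along 0.0782 f along 1.9 f [ 4.8056  0.8027 -0.4492] w 0.0157
0.083 26.84 along 0.0825 f along -1.1 f [ 4.0288 -2.0965  0.0241] w 0.0161
0.086 27.09 along 0.0849 f along -1.4 f [ 4.9297 -2.5708  0.6823] w 0.0153
```

View pics/t5.png

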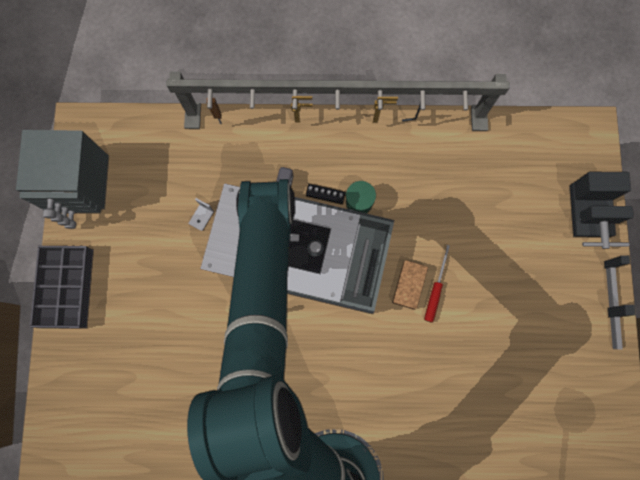

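View pics/w5.png

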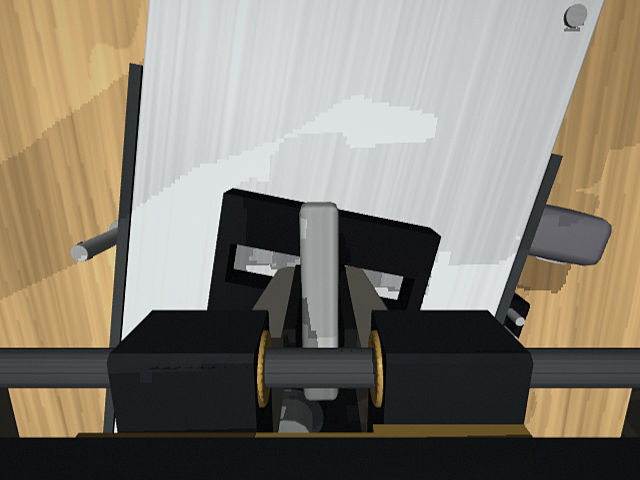

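The cover has slid about 85 mm: the top view shows the open tray at (370,265), and the bar is still gripped and turned in the wrist view. Next I confirm the stop, turn the handle back while gripped, release and lift off.

```bash
python3 - <<'E'
from h import *
a=np.radians(77.0); H=np.array([.5355,.0515]); c=np.array([np.cos(a),np.sin(a)])
env.movel([*(H+.089*c),.0855],frame=rot(a-1.37),rate=.05); env.pause(.15)
s=env.sense(); print('stop',(s['ee_pos'][:2]-H)@c,s['wrist_force'])
q=s['joint_positions'].copy(); q[6]+=1.36; env.goto_joints(q)
s=env.sense(); z=s['tcp_rot'][:,2]; print('back',np.arctan2(z[1],z[0])-a,(s['ee_pos'][:2]-H)@c,s['wrist_force'],s['moment'])
effector.release()
s=env.sense(); print('rel',s['t'],s['gripper_width'],s['wrist_force'],s['ee_pos'])
p=s['ee_pos']; env.movel([p[0],p[1],p[2]+.15],rate=.12)
s=env.sense(); pos=s['ee_pos'];RR=s['tcp_rot']; print(s['t'],pos,s['wrist_force'])
p,d=snap('wrist','w6.png'); snap('side','s6.png')
print([(np.array(r['at']),round(r['score'],2)) for r in tip_of('wrist','t_bar')][:2],[(np.array(r['at']),round(r['score'],2)) for r in tip_of('side','t_bar')][:2])
i=viewer.camera_info('wrist');K=i['intrinsics'];T=i['T_tool_cam']
v,u=np.mgrid[0:480,0:640]
P=np.stack([(u-K[0,2])/K[0,0]*d,-(v-K[1,2])/K[1,1]*d,-d],-1)@(RR@T[:3,:3]).T+pos+RR@T[:3,3]
Z=P[...,2]; m=np.zeros(Z.shape,bool); m[120:330,285:355]=1; m&=(Z>.143)&(Z<.165)
r=cv2.minAreaRect((P[m][:,:2]*1000).astype(np.float32)); print(m.sum(),np.median(Z[m]),r,'slid',(np.array(r[0])/1000-[.5354,.0512])@c)
E
```

```text
stop 0.08667558393440565 [ 3.1044 -4.482   1.8352]
back -0.012730115242673312 0.08487128813519822 [-3.843  -4.7911  4.1258] [-0.8737  0.7737  0.1037]
rel 30.0083 0.09178416006196091 [-0.199  -0.1244  0.4901] [0.5562 0.1357 0.086 ]
31.4083 [0.5557 0.1355 0.2351] [ 0.184  -0.2155  1.3542]
[(array([0.5558, 0.1343, 0.1452]), 0.65)] [(array([0.5565, 0.1314, 0.1454]), 0.74)]
2080 0.15287272574357644 ((554.6293334960938, 133.8848419189453), (16.004241943359375, 89.05561065673828), 77.26776123046875) slid 0.08489129362159578
```

View pics/w6.png

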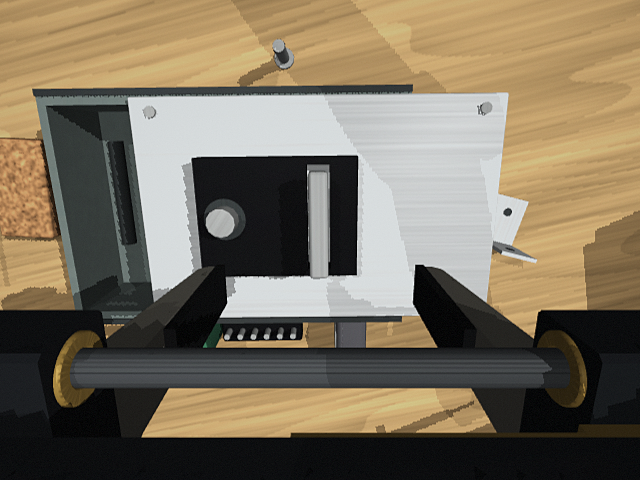

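View pics/s6.png

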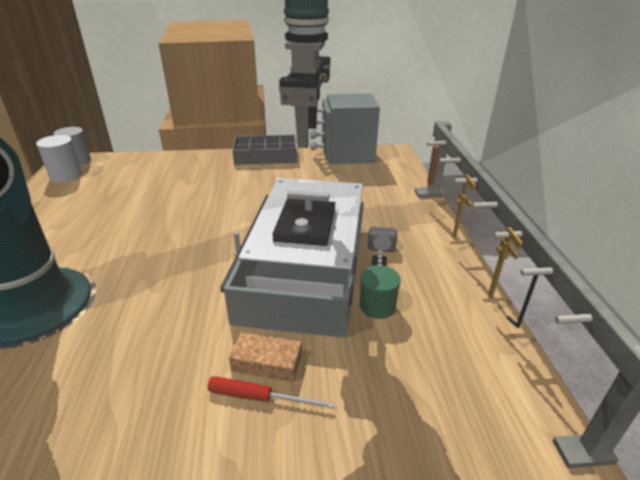

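The wrist view shows the bar standing out at (318,220) and the cover open with nothing touching it. The side view shows the bystanders where they were. The bar's measured shift is 84.9 mm and its top is at z 0.153, so I hand in.

```bash
python3 -c "
from h import *
print(workorder.finish_job(), env.sense()['t'])"
```

```text
the job is handed in; nothing more can be done
the job is handed in; nothing more can be done
```

The chest is open and the job is handed in, after about 31.5 s of the 58 s allowed. No verdict was reported.

- **Button:** I pressed it by feel in 1 mm steps. The largest reading was about 6 N, and the handle popped out.
- **Handle and cover:** I gripped the bar and turned it clockwise to about 1.37 rad. I slid the cover until the push rose against its stop, turned the handle back while still holding it, then released and lifted clear.
- **Last checks:** From the depth picture, the bar has moved 84.9 mm along the slide. Its top is at z = 0.153 m, so the handle is fully out at about 36 mm. The wrist force was near zero after release. In the pictures the bystanders look unmoved; I judged this by eye and did not measure it.
- **Disagreement:** The real fingertips end about 40 mm short of the reported tool point. Two cameras showed it, and contact on the button confirmed it. My first press attempt therefore stopped in the air above the button without touching it. I corrected the heights for every later move.

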